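# Fetch the beaker brush from the tilted carton and scrub the beaker

## Robot

A 7-joint arm with a two-finger parallel gripper is mounted at the origin on the work surface. World frame = base frame: x ahead of the robot, y to its left, z up, the work surface at z = 0. Lengths are in m, angles in rad, forces in N, time in s.
With the tool pointing down it reaches from about 0.4 to 0.85 m from the base axis. Payload 10.4 kg.
Tool frame: the origin (TCP) lies between the finger pads; the fingertips stand 25 mm ahead of it and the grasp point (between the pads) lies 6 mm ahead of it; z points along the fingers, y is the line along which they close (so a half turn about z gives the same grasp; the last joint's range is limited). The gripper opens to 87 mm and grips with 3 to 60 N. Pads are 19 mm wide; open, the fingers measure 117 mm over their backs; the gripper's body (75 mm by 190 mm) begins 51 mm behind the grasp point.
Start: joints at [-1.217, 0.332, -0.065, 1.46, 0.022, 1.35, -0.088], TCP at [0.23, 0.581, 0.248] pointing down, gripper open.
Joint ranges: [-2.6, 2.6], [-0.5, 2.12], [-1.47, 1.34], [0.16, 2.42], [-1.27, 4.41], [0.06, 2.06], [-2.6, 2.6]. Speed limits (rad/s): [2.22, 2.22, 2.79, 2.79, 3.14, 3.14, 3.14].

## Interface

Orientations are given as a unit quaternion [x, y, z, w].
In Python, from workcell import r, optics, order gives the robot as it stands.
- The arm moves only by the tool carry_out, never from a script. Its argument "commands" is a list that holds one entry, the list of rows, each a list of 6 numbers: the shift along the tool's x, y, z in m, then the turn, a rotation vector about the tool's x, y, z in rad. In form: [[[dx, dy, dz, rx, ry, rz], ...]]. A call has 1 to 20 rows; each row is the pose to reach, as a shift and turn from the pose commanded when the call began, along the tool's axes at that moment; what a row does not reach only later rows make up. A row lasts 1/8 s, in which the tool goes at most 62.5 mm and 10.7 degrees, less where a joint would pass 70% of its speed; a pose out of reach is approached as far as the arm can. A call with a gripper value outside its range is refused whole. "fingers" is the finger opening in m, from 0 to 0.087, set as the call begins (left out, the last holds). The fingers move at their own pace and stop on an object; the grip force is fixed at half the most. Time passes only in rows, so rows that repeat a pose let the fingers close. It gives the time, the measured TCP pose, the force, the opening and the grip force at its end, in the units of the state.
- r.state(): the state, without advancing time (a new reading comes with each control period).
- optics.camera(name): name is "side" or "top" or "wrist"; returns the picture (400x640x3 uint8, red, green, blue); there is no depth.
- optics.camera_model(name): a dict with "mtx" (3x3 intrinsics, pixels), "distortion" ([k1, k2, p1, p2, k3] as OpenCV has them; the pictures are not rectified), "extrinsics" (4x4, takes a point from world to camera coordinates). Camera axes: x right, y down, z forward; pixel columns grow to the right and rows downward; lengths in m; the calibration is good to about 2 mm. A picture is of the moment at which its call begins: read the wrist's pose just before it. camera_model takes no time and is no camera call; for the wrist camera it gives the pose at the moment of the call.
- order.hand_in(): hands the job in; it is judged then, once.
The state is a dict: "time": time; "joint_positions": joint angles; "qd": joint speeds; "joint_torque": joint torques, N m; "position": TCP position; "tool_rot": TCP orientation; "contact_force": force on the tool from outside, world axes, zero at the start; "moment": the same for the moment, N m; "grip_width": finger opening in m; "gripper_force": force on a finger pad.
Only numpy, scipy, OpenCV 4.12 (cv2) and the standard library are available. Lean on these libraries where they do the work, as an engineer would, in place of code of your own. Each camera call takes 0.05 s, during which the arm holds its last target. There are 200 camera calls.

## Task

Take the brush with the square grip out of the partitioned carton that leans on its stand, and scrub the inside of the large white beaker: push the bristle end down until it presses lightly on the beaker's bottom, draw it up at least half the beaker's depth, and do that a second time. Then leave the brush standing in the beaker with its bristle end on the bottom, and let go. Do not ram the beaker, tip it or shift it from its place, and leave everything else where it is.

Things in the scene. Friction and masses are not known exactly. Their poses are not given: they have to be found in the camera images.
- carton: Fixed brown cardboard carton on a dark steel tilt stand, leaning 25 degrees, mouth up and towards the robot. Origin: on the bench, 6 mm under the middle of the carton's lower front edge; x points away from the robot, z is vertical. Carton 152 mm front to back, 292 mm wide (along y), 160 mm deep with a 4 mm floor. The cells' axis (the way out) is (-0.423, 0, 0.906) in this frame.
- carton_mouth (a point): Centre of the carton's mouth, level with the rim; axes as carton. All walls and dividers are 4 mm thick. Six cells, each 70 mm front to back and 92 mm wide, in two rows of three. The back wall goes on 90 mm past the rim as an open flap in its own plane, so it leans over the back row. Brush, pestle and slim bottle stand in the back cells in any order, two fat bottles in the front row.
- brush: Loose brush, 155 mm long, 70 to 115 g. Origin: centre of the flat bristle end; z runs towards the grip end. Round bristle head 28 mm across, z = 0 to 60 mm, gives along z by up to 8 mm (starts at 2.4 N, then 0.8 N per mm); 8 mm stem; square grey grip 28 x 28 mm, z = 85 to 155 mm, faces square to x and y. It starts in a back cell along the cell's axis, leaning on the divider before it, grip end level with the rim, y parallel to the carton's y.
- brush_grip (a point): Point on the brush's axis, inside the square grip, 135 mm from the bristle end, good for gripping across the brush's y (28 mm); at the start 21 mm below the rim.
- beaker: Large white plastic beaker, loose, 320 to 520 g, upright on the bench: 80 mm outside diameter, wall 4 mm (72 mm inside), 90 mm high, floor 5 mm thick (inner bottom at z = 5 mm). Origin: centre of its underside, z up. It slides if pushed. Feel for the bottom slowly.
- small_beaker: Bystander: small white beaker, 54 mm across, 60 mm high, standing behind the large one. Origin: centre of its underside.
- pestle: Bystander in a back cell: white pestle, 140 mm long, round, 28 mm at both ends. Origin: centre of its lower end.
- bottle_a: Bystander in a back cell: slim white bottle, 28 mm across, 135 mm high. Origin: centre of its base.
- bottle_b: Bystander in a front-row cell: white bottle, 54 mm across, 125 mm high. Origin: centre of its base.
- bottle_c: Bystander in a front-row cell: amber bottle, 50 mm across, 115 mm high. Origin: centre of its base.
- pipette: Bystander: hand pipette lying across the bench near the robot, about 240 mm long (along y), 28 mm thick. Origin: under its middle, on the bench.
- tip_rack: Bystander: blue pipette-tip rack, 85 x 122 mm, 81 mm high, at the right. Origin: centre of its underside.
- cassette: Bystander: flat white test cassette, 30 x 75 x 6 mm, lying in front of the carton. Origin: centre of its underside.
Mind the look-alikes: they are no part of the job. What is shaped like the brush but purple is not meant.

How it is judged:
By the outcome, as a careful person would: the job done as asked, in the order asked, and still so for the second after the job is handed in, with the robot touching nothing.
It also fails if it takes over 59 s, if anything falls off the work surface, if the arm or the gripper's body presses on something with over 40 N, if the wrist force passes 120 N, or if a joint passes its speed limit or range.

## Working session

There is one attempt and no reset: what is moved stays moved. The work goes in short steps, Python scripts to look and compute and a tool call to move; the robot and the scene stay as the last step left them, time stands still between calls to the robot, and variables do not carry over. Pictures are saved under pics/ and viewed, at most 10 in all, crops included, and the job is handed in when it is done.

Besides the shell and the picture viewer there is one more tool, called after "Emit:" as name(argument=value, ...) on one line, values as JSON. carry_out: Moves the arm, as the interface text tells. Its arguments: {"type":"object","properties":{"commands":{"type":"array","items":{"type":"array","items":{"type":"array","items":{"type":"number"}}}},"fingers":{"type":"number"}},"required":["commands"]}

```bash
mkdir -p pics; python3 - <<'E'
from workcell import r,optics,order
import cv2,numpy as np
s=r.state();print(s)
for n in("side","top"):
    cv2.imwrite(f"pics/{n}0.png",optics.camera(n)[:,:,::-1]); m=optics.camera_model(n)
    print(n,m)
E
```

```text
{'time': 0.0, 'joint_positions': array([-1.21658156,  0.33285851, -0.06467031,  1.46091361,  0.02158537,
        1.34994556, -0.08850225]), 'qd': array([ 1.27687774e-03,  8.43554450e-04,  8.11386549e-06, -3.97059019e-04,
       -7.21791240e-04, -3.15251389e-03, -9.78293887e-04]), 'joint_torque': array([ 9.24048290e-04, -6.23233008e+01,  2.48887099e-02, -3.89904964e+01,
       -6.14651944e-02,  3.95175267e-02,  1.42327608e-04]), 'position': array([0.22986133, 0.58081386, 0.24677543]), 'tool_rot': array([ 1.87301096e-01,  9.82302289e-01, -7.07746554e-04, -1.02794260e-04]), 'contact_force': array([-0.43286334,  0.08663137, -0.34609164]), 'moment': array([ 0.01377169, -0.02166831,  0.02345657]), 'gripper_force': 0.0, 'grip_width': 0.08687614643004535}
side {'mtx': array([[408.44528867,   0.        , 313.99093107],
       [  0.        , 408.44528867, 203.61071414],
       [  0.        ,   0.        ,   1.        ]]), 'distortion': array([0.02129532, 0.        , 0.        , 0.        , 0.        ]), 'extrinsics': array([[ 0.81170212, -0.58406972,  0.00149466, -0.46854996],
       [-0.5530153 , -0.76936302, -0.31977276,  0.3275385 ],
       [ 0.18791952,  0.25873366, -0.94749308,  1.13825315],
       [ 0.        ,  0.        ,  0.        ,  1.        ]])}
top {'mtx': array([[396.20692925,   0.        , 329.8761034 ],
       [  0.        , 396.20692925, 204.12416481],
       [  0.        ,   0.        ,   1.        ]]), 'distortion': array([-0.091411,  0.      ,  0.      ,  0.      ,  0.      ]), 'extrinsics': array([[-0.02440627, -0.99969408, -0.00400903, -0.0222584 ],
       [-0.97870891,  0.02471108, -0.20376021,  0.56410954],
       [ 0.20379695, -0.00104935, -0.97901262,  1.0314357 ],
       [ 0.        ,  0.        ,  0.        ,  1.        ]])}
```

View pics/side0.png

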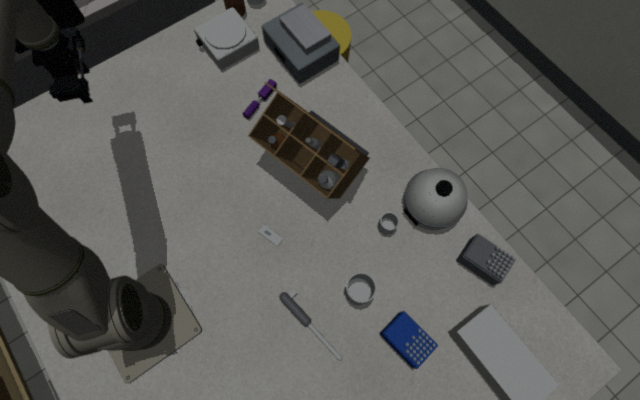

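View pics/top0.png

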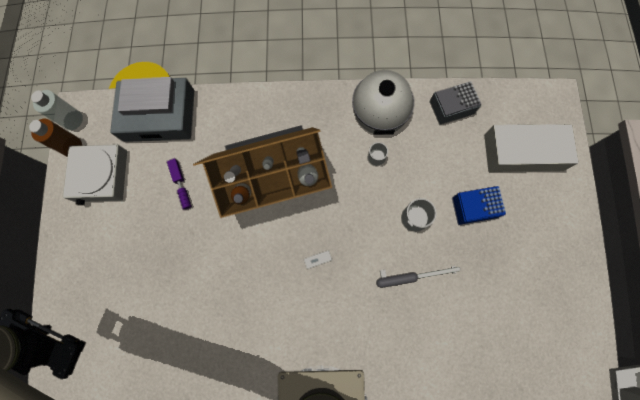

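The side view shows the carton around (308,145) and the large beaker at (360,290). The top view shows the carton around (265,172), with a grey square object in its right back cell at (302,155), and the large beaker at (419,215). Next I'll enlarge the carton and beaker.

```bash
python3 - <<'E'
import cv2,numpy as np
s=cv2.imread("pics/side0.png");t=cv2.imread("pics/top0.png")
a=cv2.resize(t[120:220,190:340],None,fx=5,fy=5,interpolation=cv2.INTER_CUBIC)
cv2.imwrite("pics/c1.png",np.clip(a*1.8,0,255))
b=cv2.resize(s[85:205,240:380],None,fx=5,fy=5,interpolation=cv2.INTER_CUBIC)[:600]
cv2.imwrite("pics/c2.png",np.clip(b*1.8,0,255))
E
```

```text
[ WARN:0@0.042] global loadsave.cpp:1063 imwrite_ Unsupported depth image for selected encoder is fallbacked to CV_8U.
```

View pics/c1.png

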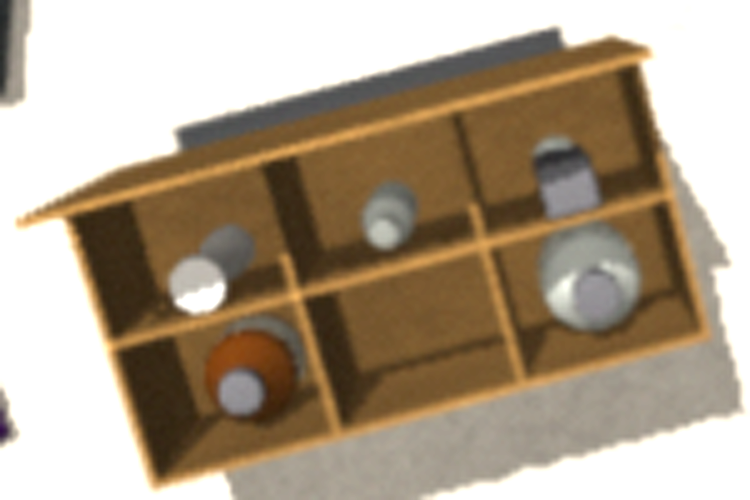

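View pics/c2.png

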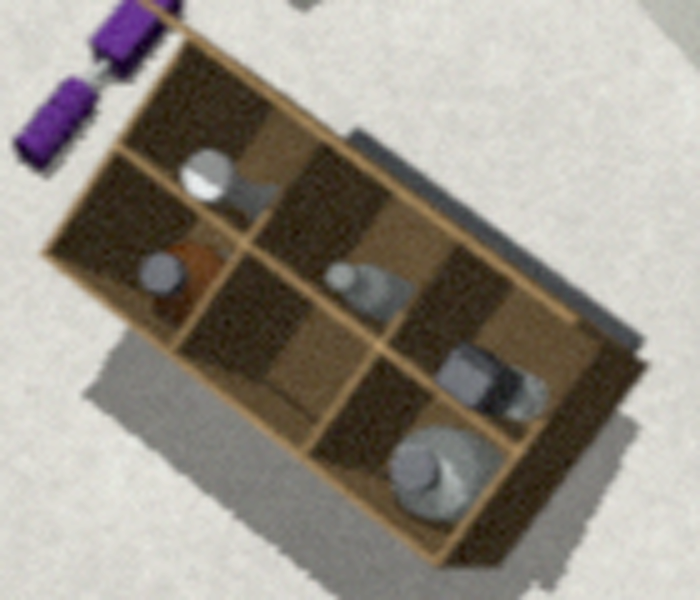

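The brush, with its square grey end, is in the right back cell. The centre of its end face is at about (570,197) in the top crop and (466,378) in the side crop. I'll triangulate it with the rim corners and crop the beaker.

```bash
cat > h.py <<'E'
import numpy as np,cv2
from workcell import r,optics,order
from scipy.spatial.transform import Rotation as R
def ray(n,px,m=None):
    m=m or optics.camera_model(n);E=m["extrinsics"]
    u=cv2.undistortPoints(np.array([[px]],float),m["mtx"],m["distortion"])[0,0]
    d=E[:3,:3].T@np.array([u[0],u[1],1]);return -E[:3,:3].T@E[:3,3],d/np.linalg.norm(d)
def tri(rays):
    A=sum(np.eye(3)-np.outer(d,d) for c,d in rays);b=sum((np.eye(3)-np.outer(d,d))@c for c,d in rays)
    p=np.linalg.solve(A,b);return p,max(np.linalg.norm((np.eye(3)-np.outer(d,d))@(p-c)) for c,d in rays)
def plane(n,px,z,m=None):
    c,d=ray(n,px,m);return c+d*(z-c[2])/d[2]
def proj(n,P):
    m=optics.camera_model(n);E=m["extrinsics"]
    return cv2.projectPoints(np.array(P,float).reshape(-1,1,3),cv2.Rodrigues(E[:3,:3])[0],E[:3,3],m["mtx"],m["distortion"])[0][:,0]
E
python3 - <<'E'
from h import *
np.set_printoptions(precision=4,suppress=True)
T=lambda p:((p[0]+.5)/5-.5+190,(p[1]+.5)/5-.5+120)
S=lambda p:((p[0]+.5)/5-.5+240,(p[1]+.5)/5-.5+85)
P=dict(grip=((570,197),(466,378)),FL=((155,485),(45,252)),FR=((705,337),(438,560)),ML=((115,345),(118,148)),MR=((670,197),(527,442)),X1=((298,295),(248,243)),X2=((485,240),(380,345)),BL=((70,215),(186,40)))
loc=dict(FL=(-.076,.146),FR=(-.076,-.146),ML=(0,.146),MR=(0,-.146),X1=(0,.048),X2=(0,-.048),BL=(.074,.146))
q={}
for k,(t,s) in P.items():
    q[k],e=tri([ray("top",T(t)),ray("side",S(s))]);print(k,q[k],e)
# mouth frame: u (front->back), w (left) 
c,s=np.cos(np.radians(25)),np.sin(np.radians(25))
L=np.array([[u*c,v,u*s] for u,v in loc.values()]);W=np.array([q[k] for k in loc])
Lc=L[:,:2]-L[:,:2].mean(0);Wc=W[:,:2]-W[:,:2].mean(0)
yaw=np.arctan2((Lc[:,0]*Wc[:,1]-Lc[:,1]*Wc[:,0]).sum(),(Lc*Wc).sum())
Rz=R.from_euler("z",yaw).as_matrix();t=(W-L@Rz.T).mean(0)
print("yaw",np.degrees(yaw),"mouth",t,"expected z",.006+.160*c+.076*s);print("res",W-L@Rz.T-t)
g=Rz.T@(q["grip"]-t);print("grip in carton axes",g,"along u",g[0]*c+g[2]*s,"n",-g[0]*s+g[2]*c)
for n,(x,y) in dict(top=(395,190),side=(335,262)).items():
    im=cv2.imread(f"pics/{n}0.png")[y:y+55,x:x+50];im=cv2.resize(im,None,fx=8,fy=8,interpolation=cv2.INTER_CUBIC)
    cv2.imwrite(f"pics/b_{n}.png",im)
cv2.imwrite("pics/b.png",np.hstack([cv2.imread("pics/b_top.png"),cv2.imread("pics/b_side.png")]))
E
```

```text
grip [0.656  0.0267 0.184 ] 0.002392351292964982
FL [0.5204 0.2394 0.1513] 0.0014641601194286878
FR [ 0.5906 -0.0389  0.1509] 0.0022057592163912407
ML [0.5838 0.2521 0.185 ] 0.00045637241160657725
MR [ 0.6566 -0.0231  0.1866] 0.005007573419435856
X1 [0.6083 0.1619 0.1833] 0.0014857746047453083
X2 [0.6314 0.0685 0.1873] 0.00011356749852839603
BL [0.6418 0.2667 0.2193] 0.001748401193020011
yaw 14.72506209884059 mouth [0.6198 0.1148 0.1852] expected z 0.18312823381815718
res [[ 0.0043  0.0009 -0.0018]
 [ 0.0003  0.005  -0.0022]
 [ 0.0012 -0.0039 -0.0002]
 [-0.0003  0.0034  0.0013]
 [ 0.0008  0.0007 -0.0019]
 [-0.0005  0.0002  0.002 ]
 [-0.0057 -0.0064  0.0028]]
grip in carton axes [ 0.0127 -0.0944 -0.0012] along u 0.010952669246417584 n -0.006475748181313542
```

View pics/b.png

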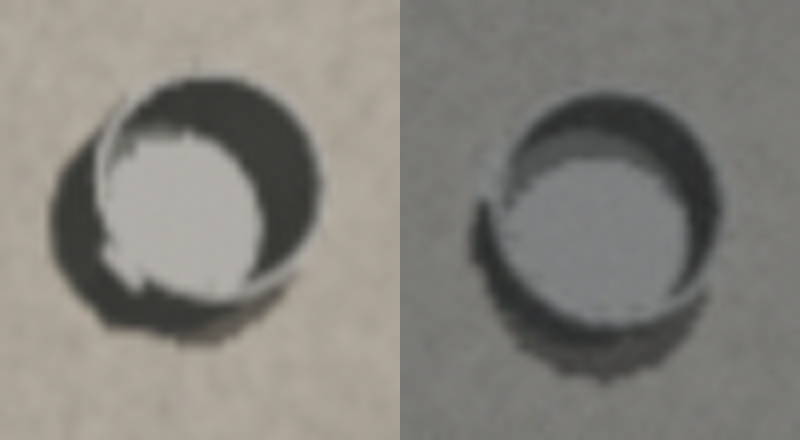

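The beaker rim ellipse is centred at about (421.1,213.3) in the top view and (361,288) in the side view. Next I'll compute the beaker position and the pre-grasp move.

```bash
cat >> h.py <<'E'
np.set_printoptions(precision=4,suppress=True)
YAW=np.radians(14.7);MOUTH=np.array([.6198,.1148,.1840])
Rz=R.from_euler("z",YAW).as_matrix();c25,s25=np.cos(np.radians(25)),np.sin(np.radians(25))
AX=Rz@[-s25,0,c25];U=Rz@[c25,0,s25];V=Rz@[0,1,0.]
RG=np.column_stack([np.cross(V,-AX),V,-AX])   # tool axes for the grasp
def row(p,Rm,s=None):
    s=s or r.state();R0=R.from_quat(s["tool_rot"])
    return np.r_[R0.inv().apply(np.array(p)-s["position"]),(R0.inv()*R.from_matrix(Rm)).as_rotvec()]
E
python3 - <<'E'
from h import *
p,e=tri([ray("top",(421.1,213.3)),ray("side",(361,288))]);print("beaker tri",p,e)
print(plane("top",(421.1,213.3),.09),plane("side",(361,288),.09))
# diameter check
print(plane("top",(395+95/8,213.3),.09)-plane("top",(395+323/8,213.3),.09))
grip=MOUTH+U*.016+V*-.0945-AX*.021
print("grip",grip);print(proj("top",[grip+AX*.021]),proj("side",[grip+AX*.021]))
pre=grip+AX*.15-RG[:,2]*.006
print("pre",pre,row(pre,RG))
E
```

```text
beaker tri [ 0.5282 -0.2805  0.082 ] 0.0011002891339252942
[ 0.5256 -0.2787  0.09  ] [ 0.528  -0.2807  0.09  ]
[0.002  0.0766 0.    ]
grip [0.6664 0.0293 0.1717]
[[303.1466 156.4815]] [[332.7143 159.279 ]]
pre [0.6026 0.0126 0.3131] [-0.5557 -0.3913 -0.0657 -0.1393 -0.4219 -0.6229]
```

Emit:
carry_out(commands=[[[-0.06,-0.04,-0.09,0,0,-0.1],[-0.06,-0.04,-0.09,0,0,-0.1],[-0.35,-0.24,-0.09,-0.07,-0.2,-0.3],[-0.35,-0.24,-0.09,-0.07,-0.2,-0.3],[-0.35,-0.24,-0.09,-0.07,-0.2,-0.3],[-0.35,-0.24,-0.09,-0.07,-0.2,-0.3],[-0.35,-0.24,-0.09,-0.07,-0.2,-0.3],[-0.556,-0.391,-0.066,-0.139,-0.422,-0.623],[-0.556,-0.391,-0.066,-0.139,-0.422,-0.623],[-0.556,-0.391,-0.066,-0.139,-0.422,-0.623],[-0.556,-0.391,-0.066,-0.139,-0.422,-0.623],[-0.556,-0.391,-0.066,-0.139,-0.422,-0.623],[-0.556,-0.391,-0.066,-0.139,-0.422,-0.623],[-0.556,-0.391,-0.066,-0.139,-0.422,-0.623],[-0.556,-0.391,-0.066,-0.139,-0.422,-0.623]]], fingers=0.048)

```text
time: 1.98
position: [0.6027, 0.0144, 0.3135]
tool_rot: [-0.126, 0.968, 0.028, 0.215]
contact_force: [-1.1, -0.2, 0.5]
grip_width: 0.0485
gripper_force: 0.0
```

```bash
python3 - <<'E'
from h import *
s=r.state();print(s["time"],s["position"],s["joint_positions"],s["grip_width"])
grip=MOUTH+U*.016+V*-.0945-AX*.021
print(row(grip+AX*.15-RG[:,2]*.006,RG))
m=optics.camera_model("wrist");im=optics.camera("wrist");cv2.imwrite("pics/w1.png",im[:,:,::-1]);np.savez("w1.npz",**m)
print(m["extrinsics"]); print(proj("wrist",[grip+AX*.021,MOUTH-V*.048,MOUTH-V*.146,MOUTH+U*.072-V*.048]))
E
```

```text
1.975 [0.6027 0.0144 0.3135] [-0.7443 -0.0804  0.6663  1.8284 -0.0385  0.9473  1.7761] 0.04854007950916387
[ 0.0006 -0.0017  0.0001  0.0018  0.0006  0.0014]
[[-0.2565  0.9665  0.0029  0.1394]
 [ 0.7433  0.1954  0.6398 -0.6188]
 [ 0.6178  0.1662 -0.7686  0.016 ]
 [ 0.      0.      0.      1.    ]]
[[316.7417 202.0521]
 [376.6608 182.0927]
 [250.332  182.048 ]
 [372.9101 267.5544]]
```

View pics/w1.png

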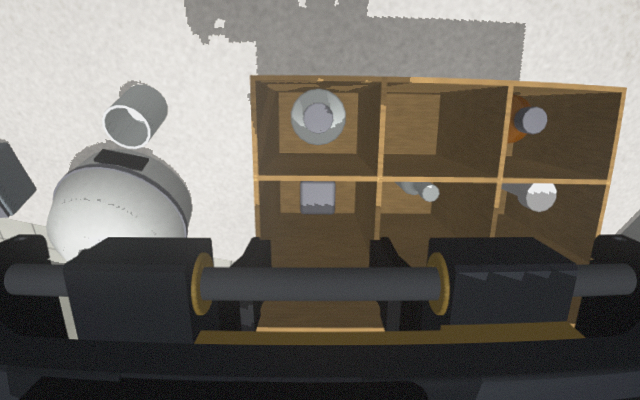

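The wrist view shows the grip end face centred at about (318,197), the divider cross at (380,179) and the divider's right end at (256,179). The brush is centred in its cell. I'll refine using all three cameras.

```bash
python3 - <<'E'
from h import *
W=dict(np.load("w1.npz"))
T=lambda p:((p[0]+.5)/5-.5+190,(p[1]+.5)/5-.5+120)
S=lambda p:((p[0]+.5)/5-.5+240,(p[1]+.5)/5-.5+85)
P=dict(grip=((570,197),(466,378),(318,197)),X2=((485,240),(380,345),(380,179)),X1=((298,295),(248,243),(504,180)),MR=((670,197),(527,442),(256,179)),FR=((705,337),(438,560),(253,77)),FL=((155,485),(45,252),(625,90)))
for k,(t,s,w) in P.items():
    rw=ray("wrist",w,W)
    q,e=tri([ray("top",T(t)),ray("side",S(s)),rw]);d=q-MOUTH
    n0=MOUTH@AX-(0.0); t_=(n0-rw[0]@AX)/(rw[1]@AX);z=rw[0]+t_*rw[1]-MOUTH
    print(k,q,round(e,4),"uvn",np.array([d@U,d@V,d@AX]),"wrist on mouth plane uv",z@U,z@V)
E
```

```text
grip [0.6554 0.0267 0.1864] 0.0026 uvn [ 0.0119 -0.0942 -0.0029] wrist on mouth plane uv 0.011814333928387356 -0.09338297804168164
X2 [0.6332 0.071  0.179 ] 0.0017 uvn [-0.0005 -0.0458 -0.0053] wrist on mouth plane uv -0.0025503994736443118 -0.04538496597920115
X1 [0.6059 0.1619 0.1862] 0.0038 uvn [-0.0004  0.0491  0.0026] wrist on mouth plane uv -0.002235254239759192 0.053779743585564505
MR [ 0.6587 -0.0221  0.1779] 0.0058 uvn [ 0.0001 -0.1423 -0.0067] wrist on mouth plane uv -0.002492855304970685 -0.14133977220716032
FR [ 0.5905 -0.0389  0.1477] 0.0032 uvn [-0.0764 -0.1412 -0.0045] wrist on mouth plane uv -0.07792406620436054 -0.14066212521713498
FL [0.5187 0.238  0.1545] 0.0026 uvn [-0.0728  0.1448  0.0014] wrist on mouth plane uv -0.07504579126034577 0.14717596119921733
```

```bash
python3 - <<'E'
from h import *
g=MOUTH+U*.0135-V*.0937-AX*.021
print(row(g+AX*.05-RG[:,2]*.006,RG),row(g-RG[:,2]*.006,RG))
E
```

```text
[ 0.0033 -0.001   0.1002  0.0018  0.0008  0.0013] [ 0.0033 -0.0011  0.1502  0.0018  0.0008  0.0013]
```

Emit:
carry_out(commands=[[[0.003,-0.001,0.04,0.002,0.001,0.001],[0.003,-0.001,0.08,0.002,0.001,0.001],[0.003,-0.001,0.1,0.002,0.001,0.001],[0.003,-0.001,0.11,0.002,0.001,0.001],[0.003,-0.001,0.118,0.002,0.001,0.001],[0.003,-0.001,0.118,0.002,0.001,0.001]]])

```text
time: 2.78
position: [0.649, 0.0243, 0.2055]
tool_rot: [-0.124, 0.968, 0.027, 0.215]
contact_force: [-0.1, -0.2, 0.2]
grip_width: 0.048
gripper_force: 0.0
```

```bash
python3 - <<'E'
from h import *
g=MOUTH+U*.0135-V*.0937-AX*.021
print(row(g-RG[:,2]*.006,RG))
im=optics.camera("wrist");cv2.imwrite("pics/w2.png",im[:,:,::-1])
E
```

```text
[ 0.0004  0.0013  0.0323 -0.0011 -0.0001 -0.0012]
```

View pics/w2.png

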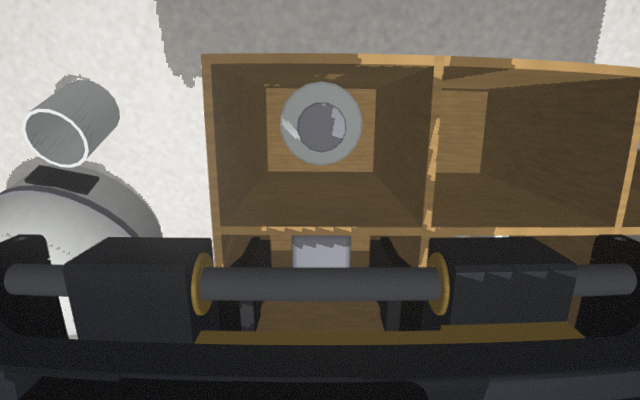

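The grip spans columns 292–351, centred between the fingers at about 320 and in the cell at about 323. I'll go in and close.

Emit:
carry_out(commands=[[[0,0.001,0.012,0,0,0],[0,0.001,0.022,0,0,0],[0,0.001,0.032,0,0,0],[0,0.001,0.032,0,0,0]]])

```text
time: 3.32
position: [0.6616, 0.0285, 0.1751]
tool_rot: [-0.124, 0.969, 0.027, 0.214]
contact_force: [-0.3, 0.4, 1.1]
grip_width: 0.0484
gripper_force: 0.0
```

Emit:
carry_out(commands=[[[0,0,0,0,0,0],[0,0,0,0,0,0],[0,0,0,0,0,0],[0,0,0,0,0,0],[0,0,0,0,0,0]]], fingers=0.015)

```text
time: 3.95
position: [0.662, 0.0284, 0.1767]
tool_rot: [-0.124, 0.968, 0.027, 0.215]
contact_force: [-0.3, 0.3, 2.0]
grip_width: 0.028
gripper_force: 30.0
```

Emit:
carry_out(commands=[[[-0.001,0,-0.005,0,0,0],[-0.003,0,-0.02,0,0,0],[-0.003,0,-0.05,0,0,0],[-0.003,0,-0.08,0,0,0],[-0.003,0,-0.11,0,0,0],[-0.003,0,-0.14,0,0,0],[-0.003,0,-0.17,0,0,0],[-0.003,0,-0.2,0,0,0],[-0.003,0,-0.2,0,0,0]]])

```text
time: 5.08
position: [0.5829, 0.0071, 0.3618]
tool_rot: [-0.123, 0.968, 0.028, 0.217]
contact_force: [0.1, 0.3, -1.2]
grip_width: 0.028
gripper_force: 30.0
```

```bash
python3 - <<'E'
from h import *
s=r.state();print(s["time"],s["position"],s["joint_positions"],s["grip_width"],s["contact_force"])
B=np.array([.527,-.280])
for a in (90,60,70):   # yaw of tool y
    y=np.array([np.cos(np.radians(a)),np.sin(np.radians(a)),0]);z=np.array([0,0,-1.]);Rm=np.column_stack([np.cross(y,z),y,z])
    print(a,row([*B,.30],Rm))
E
```

```text
5.075 [0.5829 0.0071 0.3618] [-0.7847 -0.1722  0.6668  1.7891  0.0472  1.0516  1.7086] 0.028015574128734365 [ 0.0688  0.2815 -1.1726]
90 [ 0.1404 -0.2639  0.002   0.0564  0.4382  0.2495]
60 [ 0.1404 -0.2639  0.002   0.1717  0.4179  0.7644]
70 [ 0.1404 -0.2639  0.002   0.1333  0.427   0.5928]
```

Emit:
carry_out(commands=[[[0.02,-0.05,0,0,0,0],[0.04,-0.1,0,0.02,0.08,0.1],[0.07,-0.15,0,0.06,0.2,0.25],[0.14,-0.264,0.002,0.133,0.427,0.593],[0.14,-0.264,0.002,0.133,0.427,0.593],[0.14,-0.264,0.002,0.133,0.427,0.593],[0.14,-0.264,0.002,0.133,0.427,0.593],[0.14,-0.264,0.002,0.133,0.427,0.593],[0.14,-0.264,0.002,0.133,0.427,0.593],[0.14,-0.264,0.002,0.133,0.427,0.593]]])

```text
time: 6.32
position: [0.5276, -0.2784, 0.2987]
tool_rot: [0.172, 0.985, -0.001, -0.001]
contact_force: [-0.2, -0.7, -0.2]
grip_width: 0.0278
gripper_force: 30.0
```

```bash
python3 - <<'E'
from h import *
s=r.state();print(s["time"],s["position"],R.from_quat(s["tool_rot"]).as_matrix()[:,2],s["contact_force"])
a=optics.camera("side");b=optics.camera("top");w=optics.camera("wrist")
np.savez("w2.npz",**optics.camera_model("wrist"))
for n,i in(("side1",a),("top1",b),("w3",w)): cv2.imwrite(f"pics/{n}.png",i[:,:,::-1])
z=lambda i,x,y:cv2.resize(i[y:y+90,x:x+80],None,fx=5,fy=5,interpolation=cv2.INTER_CUBIC)
cv2.imwrite("pics/bb.png",np.hstack([z(b,380,160),z(a,320,245)])[:,:,::-1])
E
```

```text
6.325 [ 0.5276 -0.2784  0.2987] [-0.0024 -0.0011 -1.    ] [-0.2249 -0.6614 -0.2437]
```

View pics/bb.png

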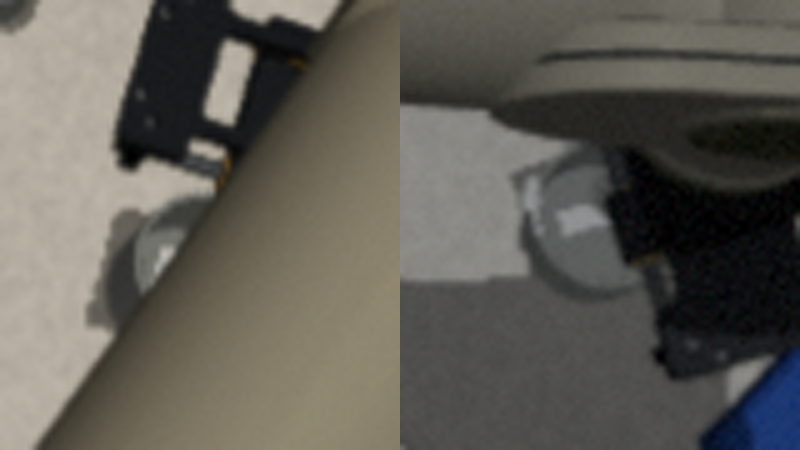

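View pics/w3.png

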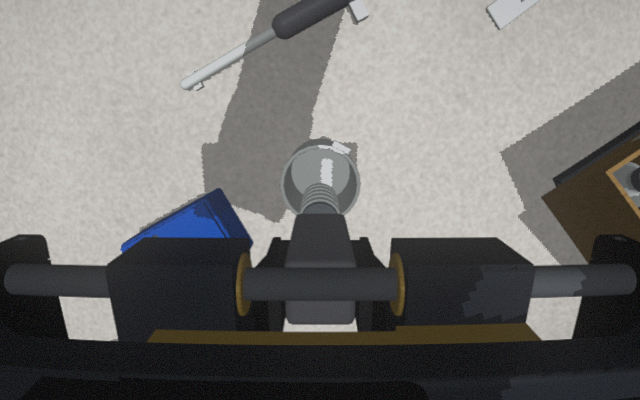

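The wrist view shows the brush at column 319 and the beaker rim at columns 282–360, with its top at row 140. I'll check the beaker centre from these.

```bash
python3 - <<'E'
from h import *
W=dict(np.load("w2.npz"))
L,Rr,T=[plane("wrist",p,.09,W) for p in((282,182),(360,182),(321,140))]
print(L,Rr,np.linalg.norm(L-Rr),"mid",(L+Rr)/2,"top",T)
s=r.state();x=R.from_quat(s["tool_rot"]).as_matrix()[:,0];print("toolx",x,"centre from top", T-x*.04*np.sign((T-s["position"])@x))
print(proj("wrist",[[s["position"][0],s["position"][1],s["position"][2]-.141]]), "tcp",s["position"])
E
```

```text
[ 0.5117 -0.3128  0.09  ] [ 0.5377 -0.2407  0.09  ] 0.0766527335688425 mid [ 0.5247 -0.2767  0.09  ] top [ 0.4863 -0.2629  0.09  ]
toolx [-0.9403  0.3405  0.0026] centre from top [ 0.5239 -0.2765  0.0899]
[[319.699 201.794]] tcp [ 0.5274 -0.279   0.2984]
```

Emit:
carry_out(commands=[[[0.002,0,0.02,0,0.0,0],[0.002,0,0.05,0,0,0],[0.002,0,0.08,0,0,0],[0.002,0,0.11,0,0,0],[0.002,0,0.13,0,0,0],[0.002,0,0.14,0,0,0],[0.002,0,0.143,0,0,0],[0.002,0,0.143,0,0,0]]])

```text
time: 7.48
position: [0.5251, -0.2792, 0.1558]
tool_rot: [0.173, 0.985, -0.001, -0.001]
contact_force: [0.1, 0.5, -0.5]
grip_width: 0.0279
gripper_force: 30.0
```

Emit:
carry_out(commands=[[[0,0,0.001,0,0,0],[0,0,0.002,0,0,0],[0,0,0.003,0,0,0],[0,0,0.004,0,0,0],[0,0,0.004,0,0,0]]])

```text
time: 8.1
position: [0.5247, -0.2789, 0.151]
tool_rot: [0.173, 0.985, -0.001, -0.002]
contact_force: [0.5, -0.3, -1.1]
grip_width: 0.028
gripper_force: 30.0
```

Emit:
carry_out(commands=[[[0,0,0.001,0,0,0],[0,0,0.002,0,0,0],[0,0,0.002,0,0,0]]])

```text
time: 8.48
position: [0.5247, -0.2789, 0.149]
tool_rot: [0.173, 0.985, -0.001, -0.002]
contact_force: [0.5, 0.2, 0.3]
grip_width: 0.0279
gripper_force: 30.0
```

Emit:
carry_out(commands=[[[0,0,0.001,0,0,0],[0,0,0.002,0,0,0],[0,0,0.002,0,0,0]]])

```text
time: 8.85
position: [0.5247, -0.2789, 0.147]
tool_rot: [0.173, 0.985, -0.001, -0.002]
contact_force: [-0.4, 0.3, -0.8]
grip_width: 0.028
gripper_force: 30.0
```

Emit:
carry_out(commands=[[[0,0,0.001,0,0,0],[0,0,0.001,0,0,0]]])

```text
time: 9.1
position: [0.5248, -0.279, 0.1461]
tool_rot: [0.173, 0.985, -0.001, -0.002]
contact_force: [-0.0, 1.0, -0.5]
grip_width: 0.0278
gripper_force: 30.0
```

Emit:
carry_out(commands=[[[0,0,0.001,0,0,0],[0,0,0.001,0,0,0]]])

```text
time: 9.35
position: [0.5248, -0.279, 0.1453]
tool_rot: [0.173, 0.985, -0.001, -0.002]
contact_force: [-0.4, -0.6, 3.0]
grip_width: 0.0278
gripper_force: 30.0
```

Emit:
carry_out(commands=[[[0,0,0.001,0,0,0],[0,0,0.001,0,0,0],[0,0,0.001,0,0,0]]])

```text
time: 9.72
position: [0.5248, -0.279, 0.1442]
tool_rot: [0.173, 0.985, -0.001, -0.002]
contact_force: [-1.5, -0.9, 2.9]
grip_width: 0.028
gripper_force: 30.0
```

Emit:
carry_out(commands=[[[0,0,-0.005,0,0,0],[0,0,-0.02,0,0,0],[0,0,-0.04,0,0,0],[0,0,-0.058,0,0,0],[0,0,-0.058,0,0,0],[0,0,-0.058,0,0,0]]])

```text
time: 10.48
position: [0.5249, -0.2786, 0.2018]
tool_rot: [0.173, 0.985, -0.001, -0.002]
contact_force: [-0.0, -0.8, -1.9]
grip_width: 0.028
gripper_force: 30.0
```

Emit:
carry_out(commands=[[[0,0,0.015,0,0,0],[0,0,0.035,0,0,0],[0,0,0.048,0,0,0],[0,0,0.052,0,0,0],[0,0,0.054,0,0,0],[0,0,0.055,0,0,0],[0,0,0.056,0,0,0],[0,0,0.057,0,0,0],[0,0,0.058,0,0,0],[0,0,0.058,0,0,0],[0,0,0.058,0,0,0]]])

```text
time: 11.85
position: [0.525, -0.279, 0.1444]
tool_rot: [0.173, 0.985, -0.001, -0.002]
contact_force: [0.4, 0.7, 2.5]
grip_width: 0.0275
gripper_force: 30.0
```

Emit:
carry_out(commands=[[[0,0,0.001,0,0,0],[0,0,0.001,0,0,0],[0,0,-0.005,0,0,0],[0,0,-0.02,0,0,0],[0,0,-0.04,0,0,0],[0,0,-0.058,0,0,0],[0,0,-0.058,0,0,0],[0,0,-0.058,0,0,0]]])

```text
time: 12.85
position: [0.5249, -0.2785, 0.2018]
tool_rot: [0.173, 0.985, -0.001, -0.002]
contact_force: [-0.2, 0.0, -0.7]
grip_width: 0.0278
gripper_force: 30.0
```

Emit:
carry_out(commands=[[[0,0,0.015,0,0,0],[0,0,0.035,0,0,0],[0,0,0.048,0,0,0],[0,0,0.052,0,0,0],[0,0,0.054,0,0,0],[0,0,0.055,0,0,0],[0,0,0.056,0,0,0],[0,0,0.057,0,0,0],[0,0,0.057,0,0,0],[0,0,0.057,0,0,0]]])

```text
time: 14.1
position: [0.5249, -0.279, 0.1454]
tool_rot: [0.173, 0.985, -0.001, -0.002]
contact_force: [0.3, 0.5, 1.8]
grip_width: 0.0275
gripper_force: 30.0
```

```bash
python3 - <<'E'
from h import *
s=r.state();print(s["time"],s["position"],R.from_quat(s["tool_rot"]).as_matrix()[:,2],s["contact_force"],s["moment"])
E
```

```text
14.1 [ 0.5249 -0.279   0.1454] [-0.0036 -0.0021 -1.    ] [0.3444 0.4872 1.7548] [ 0.0319  0.0056 -0.0041]
```

Emit:
carry_out(commands=[[[0,0,0,0,0,0],[0,0,0,0,0,0],[0,0,0,0,0,0],[0,0,0,0,0,0]]], fingers=0.07)

```text
time: 14.6
position: [0.5247, -0.2789, 0.1451]
tool_rot: [0.173, 0.985, -0.001, -0.002]
contact_force: [0.4, 0.1, 0.3]
grip_width: 0.0599
gripper_force: 0.0
```

Emit:
carry_out(commands=[[[0,0,-0.01,0,0,0],[0,0,-0.03,0,0,0],[0,0,-0.06,0,0,0],[0,0,-0.1,0,0,0],[0,0,-0.15,0,0,0],[0.06,0,-0.18,0,0,0],[0.11,0,-0.18,0,0,0],[0.12,0,-0.18,0,0,0],[0.12,0,-0.18,0,0,0]]])

```text
time: 15.72
position: [0.4114, -0.2383, 0.3268]
tool_rot: [0.173, 0.985, 0.002, 0.0]
contact_force: [0.8, 0.5, -0.0]
grip_width: 0.0701
gripper_force: 0.0
```

```bash
python3 - <<'E'
from h import *
s=r.state();print(s["time"],s["position"],s["contact_force"],s["grip_width"])
a=optics.camera("side");w=optics.camera("wrist")
z=cv2.resize(a[240:340,300:420],(480,400))
cv2.imwrite("pics/end.png",np.hstack([z,cv2.resize(w,(320,400))])[:,:,::-1])
E
```

```text
15.725 [ 0.4114 -0.2383  0.3268] [ 0.8267  0.479  -0.0054] 0.07012179629120945
```

View pics/end.png

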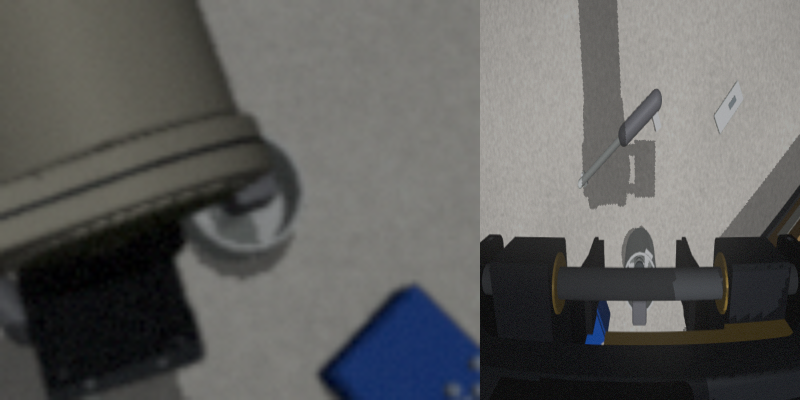

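The brush stands in the beaker (side crop about (255,195)), the gripper is clear above, and no force is measured.

```bash
python3 -c "
from workcell import order
print(order.hand_in())"
```

```text
the job is handed in; nothing more can be done
None
```

I scrubbed the large beaker twice with the square-grip brush (about 3 N on the bottom, 57 mm draw each time), left it standing on the bottom, let go and handed the job in at about 16 s; the beaker's position was not re-measured afterwards.

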